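# Reset the squeeze-latch stop of the length gauge

## Robot

A 6-joint arm with a two-finger parallel gripper is mounted at the origin on a cart in front of the work surface, level with it; the furniture and walls round the work are solid. World frame = base frame: x ahead of the robot, y to its left, z up, the work surface at z = 0. Lengths are in m, angles in rad, forces in N, time in s.
With the tool pointing down it reaches from about 0.3 to 0.875 m from the base axis. Payload 4.2 kg.
Tool frame: the origin (TCP) lies between the finger pads; the fingertips stand r.tip_reach ahead of it and the grasp point (between the pads) is the TCP (r.tip_reach is the distance from the TCP to the fingertips, in m); z points along the fingers, y is the line along which they close (so a half turn about z gives the same grasp; the last joint's range is limited). The gripper opens to 85 mm and grips with 20 to 120 N. Pads are 22 mm wide; open, the fingers measure 114 mm over their backs; the gripper's body (76 mm by 85 mm) begins 54 mm behind the grasp point. The pads swing forward as they close: fully open they stand 13 mm farther back than shut.
Start: joints at [1.112, 0.32, 1.565, -0, 1.257, -0.02], TCP at [0.244, 0.521, 0.221] pointing down, gripper open.
Joint ranges: [-3.11, 3.11], [-0.84, 2.01], [0.21, 2.61], [-1.34, 4.49], [0.05, 2.63], [-2.56, 2.56]. Speed limits (rad/s): [2.57, 2.57, 3.14, 3.14, 3.14, 3.14].

## Interface

Orientations are given as a rotation vector (axis times angle).
In Python, from workcell import r, viewer gives the robot as it stands.
- The arm moves only by the tool carry_out, never from a script. Its argument "rows" is a list of rows, each an object of numbers: "grip": the opening, from 0 (shut) to 1 (fully open); "tx", "ty", "tz": the shift along the tool's x, y, z in m; "turn": the turn about the tool's z in degrees. In form: [{"grip": .., "tx": .., "ty": .., "tz": .., "turn": ..}, ...]. A call has 1 to 12 rows; each row is the pose to reach, as a shift and turn from the pose commanded when the call began, along the tool's axes at that moment; what a row does not reach only later rows make up. A row lasts 1/10 s, in which the tool goes at most 50 mm and 8.59 degrees, less where a joint would pass 70% of its speed; a pose out of reach is approached as far as the arm can. A call with a gripper value outside its range is refused whole. The fingers move at their own pace and stop on an object; "newtons" is the grip in N (left out, the last holds). Time passes only in rows, so rows that repeat a pose let the fingers close. It gives the time, the measured TCP pose, the force, the opening and the grip force at its end, in the units of the state.
- r.get_state(): the state, without advancing time (a new reading comes with each control period).
- viewer.get_image(name): name is "scene" or "top" or "wrist"; returns a dict with "pixels" (480x640x3 uint8, red, green, blue), "depth" (480x640 float32, m along the optical axis (not along the pixel's ray), 0 where there is no reading), "mtx" (3x3 intrinsics, pixels), "k1" (the pictures are not rectified: a ray, as slopes to the right and down, at radius r is drawn at 1 + k1 r^2 times it, then the intrinsics apply), "rvec" (rotation vector, rad) and "tvec" (3), from world to camera coordinates, as OpenCV has them; the wrist camera has in their place "hand_eye" (4x4, takes a point from camera to tool coordinates, whose origin is the TCP and whose axes are the flange's). Camera axes: x right, y down, z forward; pixel columns grow to the right and rows downward; lengths in m; the calibration is good to about 2 mm. A picture is of the moment at which its call begins: read the wrist's pose just before it.
- r.hand_in(): hands the job in; it is judged then, once.
The state is a dict: "time": time; "qpos": joint angles; "qvel": joint speeds; "tau": joint torques, N m; "eef_pos": TCP position; "tcp_rot": TCP orientation; "contact_force": force on the tool from outside, world axes, zero at the start; "ft_torque": the same for the moment, N m; "finger_gap": opening from 0.0 (shut) to 1.0 (fully open); "grip_force": force on a finger pad.
Only numpy, scipy, OpenCV 4.12 (cv2) and the standard library are available. Lean on these libraries where they do the work, as an engineer would, in place of code of your own. Each camera call takes 0.05 s, during which the arm holds its last target. There are 200 camera calls.

## Task

Set the sliding stop of the length gauge to the notch marked by the red tag: squeeze its orange release lever gently against the blue post, keep it squeezed while you slide the stop along so that the latch drops into no other notch, then let go and make sure the latch has fully dropped into the notch at the red tag. Never force the stop against an engaged latch, and leave the carton, the lock cylinder and the padlock beside the gauge alone.

Things in the scene. Friction and masses are not known exactly. Their poses are not given: they have to be found in the camera images.
- gauge: Grey bed of the length gauge, 64 x 320 mm, 12 mm high (end caps 20 mm), fixed to the worktop. Origin: centre of its underside. y runs along the bed, the way the stop must travel from its parking bay; x across it, away from the robot. Along its middle lies a notched steel strip, top 22 mm above the worktop.
- notch_row (a point): Nominal place of the middle one of the strip's five notches, each 8 mm wide along y and 6 mm deep with upright sides, at y = 5, 33, 61, 89 and 117 mm of the bed. The strip was set by hand and truly lies up to 7 mm to either side along y (all notches alike), so a notch must be found by feel: the latch drops in when over it, then blocks the stop both ways.
- bay (a point): Nominal middle of the strip's 44 mm wide parking bay (y = -50 mm of the bed), in which the latch starts with several mm of play. Between bay and first notch, and between notches, the strip's top is flat: the latch tip can rest and slide on it.
- pointer (a point): Point on the blue carriage of the stop, midway across the 5 mm wide latch tip at its front end, 23 mm above the worktop (a white pointer on the side toward the robot marks it). Its y along the bed tells where the latch stands. The carriage is 94 mm long and slides along y against 2 N of friction (about 4 N with the latch resting on the strip). Axes as the bed's.
- post (a point): Middle of the carriage's fixed blue grip post, 78 mm above the worktop and 72 mm behind the pointer (-y). Post 26 mm (x) by 12 mm (y), top 92 mm above the worktop, free-standing above 41 mm. Its outer face, for one finger, is 6 mm further to -y; pushing that face to +y moves the carriage whether the lever is squeezed or not.
- lever_head (a point): Centre of the orange lever's round cross bar, 12 mm thick, 26 mm long across the bed, 78 mm above the worktop, 40 mm ahead (+y) of the post's middle. Width over post and bar along y: 52 mm released, 41 mm squeezed. Squeezing moves the bar 11 mm toward the post against a spring, 4.5 N rising to 9 N, and lifts the latch. A grip of 12 to 20 N is right; over 40 N harms it.
- lever (a joint): Lever angle, rad: 0 released, latch tip fully down in a notch or the bay; about 0.15 when let go with the tip resting on the strip between notches; 0.25 fully squeezed, tip 2.5 mm clear of the strip. The dropped latch stops the carriage dead: feel for it slowly, a push of 8 to 12 N is ample; more than 20 N on the latch harms it.
- carriage (a joint): Carriage position along the bed, m: 0 when the pointer is at y = -50 mm of the bed, growing toward +y; end stops at -0.020 and 0.180.
- red_tag: The red tag, 14 x 10 x 17 mm block at the bed's edge nearest the robot, 39.5 mm from the bed's middle line; origin at the centre of its underside, axes as the bed's. It stands at the nominal y of the wanted notch: one of the bed's y = 5, 33, 61 or 89 mm; three like grey tags stand at the other three.
- carton: Carton of lock cylinders, 50 x 85 x 32 mm, loose, on the far side of the gauge; origin: centre of its underside. Leave alone.
- cylinder: Brass lock cylinder, 33 x 83 x 18 mm, loose, on the far side of the gauge; origin: centre of its underside. Leave alone.
- brass_padlock: Brass padlock lying flat, 64 x 40 x 14 mm, loose, on the near side of the gauge; origin: centre of its underside. Leave alone.

How it is judged:
By the outcome, as a careful person would: the job done as asked, in the order asked, and still so for the second after the job is handed in, with the robot touching nothing.
It also fails if it takes over 38 s, if anything falls off the work surface, if the arm or the gripper's body presses on something with over 40 N, if the wrist force passes 120 N, or if a joint passes its speed limit or range.

## Working session

There is one attempt and no reset: what is moved stays moved. The work goes in short steps, Python scripts to look and compute and a tool call to move; the robot and the scene stay as the last step left them, time stands still between calls to the robot, and variables do not carry over. Pictures are saved under pics/ and viewed, at most 10 in all, crops included, and the job is handed in when it is done.

Besides the shell and the picture viewer there is one more tool, called after "Request:" by a JSON object that holds its "name" and its "arguments", one argument or row to a line. carry_out: Moves the arm, as the interface text tells. Its arguments: {"type":"object","properties":{"rows":{"type":"array"},"newtons":{"type":"number"}},"required":["rows"]}

```bash
ls; mkdir -p pics; cat > h.py <<'E'
import numpy as np, cv2
from scipy.spatial.transform import Rotation as R
from workcell import r, viewer
def save(im,n): cv2.imwrite('pics/'+n,cv2.cvtColor(im['pixels'],cv2.COLOR_RGB2BGR))
def cloud(im):
    K=im['mtx']; d=im['depth']; v,u=np.mgrid[:480,:640]
    s=np.stack([(u-K[0,2])/K[0,0],(v-K[1,2])/K[1,1]],-1); t=s.copy()
    for _ in range(8): t=s/(1+im['k1']*(t**2).sum(-1,keepdims=True))
    p=np.concatenate([t,np.ones_like(t[...,:1])],-1)*d[...,None]
    M=cv2.Rodrigues(np.array(im['rvec'],float))[0]
    return (p-np.array(im['tvec']).ravel())@M
E
python3 - <<'E'
from h import *
s=r.get_state(); print(s, r.tip_reach)
for n in('top','scene'):
    im=viewer.get_image(n); save(im,n+'0.png'); np.savez('pics/'+n+'.npz',**im)
E
```

```text
pics
{'time': 0.0, 'qpos': array([ 1.11201683e+00,  3.20307097e-01,  1.56567315e+00,  7.95402411e-06,
        1.25736593e+00, -1.99828348e-02]), 'qvel': array([-8.26220246e-04, -7.05937305e-04,  2.20746942e-03,  4.48348462e-04,
        2.86101814e-04, -5.75330427e-05]), 'tau': array([-9.83574100e-04, -4.15520310e+01, -2.34164822e+01, -1.02729159e-04,
        8.27890879e-03, -1.76245919e-05]), 'eef_pos': array([0.24406376, 0.52010015, 0.22007581]), 'tcp_rot': array([-6.83655253e-01, -3.06586928e+00,  2.67272036e-03]), 'contact_force': array([ 0.1586249 ,  0.09166303, -0.3856998 ]), 'ft_torque': array([-0.04299737, -0.00398845, -0.0021205 ]), 'grip_force': 0.0, 'finger_gap': 0.9979873189233371} 0.019
```

View pics/top0.png

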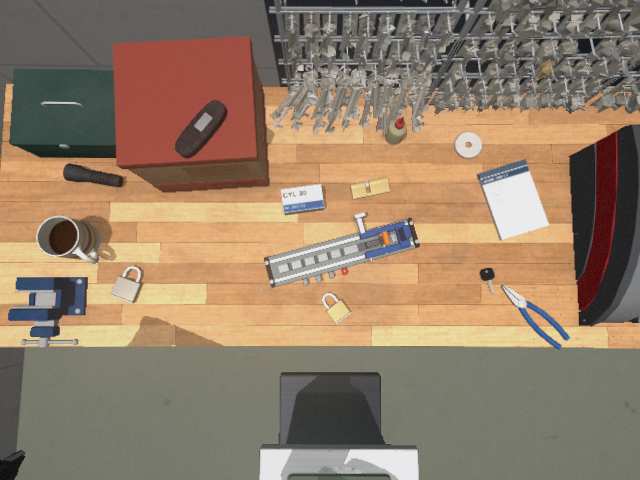

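View pics/scene0.png

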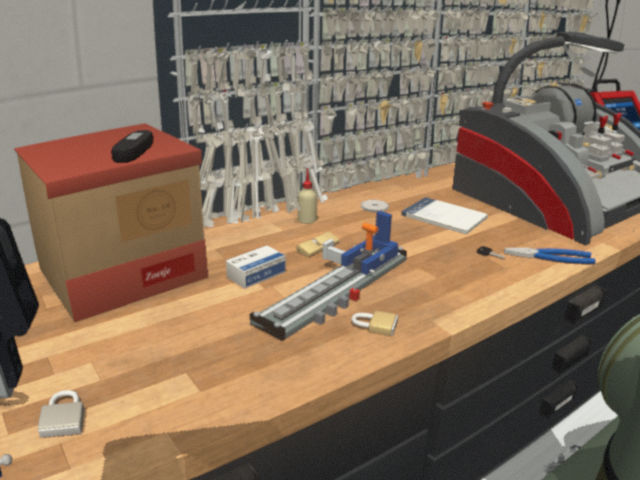

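Top view: gauge bed runs from its right cap (412,236) to its left cap (268,272). The carriage is parked on the right, with the orange lever at (385,238). The red tag is at (345,271), with grey tags to its left. Next I measure the positions.

```bash
python3 - <<'E'
from h import *
for n in('top','scene'):
    im=dict(np.load(f'pics/{n}.npz')); P=cloud(im); hsv=cv2.cvtColor(im['pixels'],cv2.COLOR_RGB2HSV).astype(int)
    H,S,V=hsv[...,0],hsv[...,1],hsv[...,2]
    roi=np.zeros((480,640),bool)
    if n=='top': roi[205:290,255:425]=1
    else: roi[200:345,240:415]=1
    z=P[...,2]; ok=roi&(im['depth']>0)
    # bed: grey, z 8-24 mm
    m=ok&(S<60)&(z>.008)&(z<.026)
    if n=='top':
        pts=P[m][:,:2].astype(np.float32); print('bed rect',cv2.minAreaRect(pts),m.sum())
        b=ok&(z>.008)&(z<.026); 
    for nm,mm in(('red',ok&((H<6)|(H>174))&(S>150)&(z>.004)&(z<.03)),('orange',ok&(H>=6)&(H<16)&(S>170)&(z>.03)),('orangeTop',ok&(H>=6)&(H<16)&(S>170)&(z>.074)),('bluehigh',ok&(H>100)&(H<125)&(S>120)&(z>.05)),('blueTop',ok&(H>100)&(H<125)&(S>120)&(z>.086))):
        q=P[mm]
        if len(q): print(n,nm,len(q),q.mean(0).round(4),q.min(0).round(4),q.max(0).round(4))
    y,x=np.where(roi)
    im2=cv2.resize(im['pixels'][y.min():y.max(),x.min():x.max()],None,fx=4.5,fy=4.5,interpolation=cv2.INTER_CUBIC)
    if n=='top': cv2.imwrite('pics/crop.png',im2[...,::-1])
E
```

```text
bed rect ((0.5658077001571655, -0.004099622368812561), (0.15407095849514008, 0.3208105266094208), 8.442803382873535) 3590
top red 22 [ 0.5067 -0.0124  0.019 ] [ 0.5001 -0.0164  0.0161] [ 0.5126 -0.0079  0.0214]
top orange 57 [ 0.5682 -0.089   0.0839] [ 0.5577 -0.0962  0.0803] [ 0.5796 -0.0828  0.0877]
top orangeTop 57 [ 0.5682 -0.089   0.0839] [ 0.5577 -0.0962  0.0803] [ 0.5796 -0.0828  0.0877]
top bluehigh 53 [ 0.5797 -0.1281  0.0933] [ 0.5686 -0.1352  0.0903] [ 0.5902 -0.1218  0.0972]
top blueTop 53 [ 0.5797 -0.1281  0.0933] [ 0.5686 -0.1352  0.0903] [ 0.5902 -0.1218  0.0972]
scene red 79 [ 0.503  -0.0078  0.0119] [ 0.4973 -0.0161  0.0048] [ 0.5114 -0.0032  0.0182]
scene orange 192 [ 0.5662 -0.0852  0.0693] [ 0.5539 -0.0923  0.0406] [ 0.5801 -0.0777  0.0854]
scene orangeTop 100 [ 0.5659 -0.0847  0.0806] [ 0.5539 -0.0923  0.0742] [ 0.5801 -0.0777  0.0854]
scene bluehigh 104 [ 0.5747 -0.1225  0.0767] [ 0.5649 -0.1284  0.0507] [ 0.5877 -0.1179  0.0931]
scene blueTop 43 [ 0.5762 -0.1229  0.0908] [ 0.5649 -0.1284  0.0876] [ 0.5877 -0.1186  0.0931]
```

View pics/crop.png

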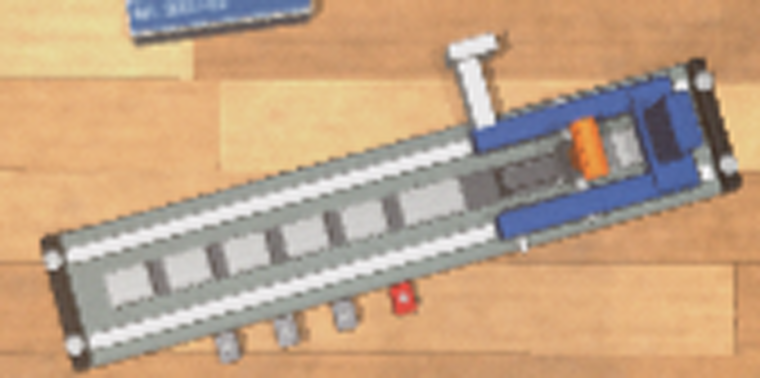

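```bash
cat > bed.py <<'E'
from h import *
im=dict(np.load('pics/top.npz')); P=cloud(im); hsv=cv2.cvtColor(im['pixels'],cv2.COLOR_RGB2HSV).astype(int)
roi=np.zeros((480,640),bool); roi[205:290,255:425]=1
ok=roi&(P[...,2]>.006)&(P[...,2]<.028)
# iterative: rectangle 64x320 fit maximizing points inside
q=P[ok][:,:2]
from scipy.optimize import differential_evolution
def loc(p,q):
    c,s=np.cos(p[2]),np.sin(p[2]); d=q-p[:2]
    return d[:,0]*c+d[:,1]*s, -d[:,0]*s+d[:,1]*c   # bed x=(c,s), y=(-s,c)
def f(p):
    x,y=loc(p,q); e=np.maximum(abs(x)-.032,0)+np.maximum(abs(y)-.160,0)
    return np.minimum(e,.004).sum()
if __name__=='__main__':
    best=differential_evolution(f,[(.52,.60),(-.05,.05),(.15,.35)],seed=1,tol=1e-8,maxiter=400)
    p=best.x; print(p,np.degrees(p[2]),best.fun,len(q)); np.save('bed.npy',p)
    H,S,V=[hsv[...,i] for i in range(3)]
    def L(m): 
        x,y=loc(p,P[m][:,:2]); return (len(x),(x.mean()*1e3).round(1),(y.mean()*1e3).round(1),(y.min()*1e3).round(1),(y.max()*1e3).round(1))
    ok2=roi&(im['depth']>0); z=P[...,2]
    print('red',L(ok2&((H<6)|(H>174))&(S>150)&(z<.03)))
    print('bar',L(ok2&(H>=6)&(H<16)&(S>170)&(z>.074)))
    print('post',L(ok2&(H>100)&(H<125)&(S>120)&(z>.086)))
    x,y=loc(p,q); print('x range',np.percentile(x,[0,1,50,99,100]),'y',np.percentile(y,[0,.5,50,99.5,100]))
    # brightness and depth profile along midline
    for y in np.arange(-40,140,2):
        c,s=np.cos(p[2]),np.sin(p[2]); out=[]
        for x in(-6,-3,0,3,6):
            X=np.array([p[0]+x/1e3*c-y/1e3*s,p[1]+x/1e3*s+y/1e3*c,.020])
            uv,_=cv2.projectPoints(X[None],im['rvec'],im['tvec'],im['mtx'],np.array([im['k1'],0,0,0,0],float)); u,v=uv.ravel()
            out.append((cv2.getRectSubPix(V.astype(np.uint8),(1,1),(float(u),float(v)))[0,0],z[int(round(v)),int(round(u))]))
        o=np.mean(out,0); print(y,int(o[0]),round(o[1]*1e3,1),end=' | ')
    s=r.get_state(); Rt=R.from_rotvec(s['tcp_rot']).as_matrix(); print('\n',Rt.round(3))
E
python3 bed.py
```

```text
[ 0.54512579 -0.00726518  0.27483634] 15.74696241380672 0.8820933571804348 3947
red (22, np.float64(-38.3), np.float64(5.5), np.float64(0.8), np.float64(9.6))
bar (57, np.float64(0.1), np.float64(-85.0), np.float64(-90.7), np.float64(-80.3))
post (53, np.float64(0.4), np.float64(-125.7), np.float64(-131.2), np.float64(-121.0))
x range [-0.10120287 -0.04235375 -0.00145072  0.10461013  0.11040348] y [-0.19299106 -0.15811264  0.03499725  0.15807164  0.15987876]
-40 120 17.0 | -38 121 17.9 | -36 125 201.4 | -34 158 21.3 | -32 192 22.7 | -30 197 23.9 | -28 196 24.4 | -26 196 24.0 | -24 198 24.4 | -22 196 22.7 | -20 196 23.4 | -18 197 21.9 | -16 199 23.7 | -14 198 22.4 | -12 196 23.4 | -10 200 24.4 | -8 200 23.8 | -6 187 23.4 | -4 144 18.1 | -2 125 17.3 | 0 123 17.3 | 2 128 18.4 | 4 175 24.3 | 6 196 22.9 | 8 200 22.9 | 10 201 23.0 | 12 198 23.4 | 14 201 24.2 | 16 202 205.9 | 18 201 23.3 | 20 200 23.0 | 22 187 22.4 | 24 145 18.3 | 26 127 16.0 | 28 123 16.9 | 30 125 18.1 | 32 176 21.9 | 34 198 22.9 | 36 199 23.6 | 38 203 22.4 | 40 202 22.0 | 42 200 22.7 | 44 201 22.2 | 46 202 23.3 | 48 201 23.9 | 50 188 24.7 | 52 144 18.5 | 54 124 18.3 | 56 123 16.9 | 58 122 19.2 | 60 172 24.8 | 62 201 206.5 | 64 202 21.8 | 66 201 22.8 | 68 201 22.4 | 70 204 22.2 | 72 204 23.9 | 74 202 23.2 | 76 205 23.9 | 78 198 23.1 | 80 153 16.9 | 82 130 18.2 | 84 122 17.9 | 86 123 17.3 | 88 176 23.4 | 90 199 23.5 | 92 203 23.2 | 94 205 22.7 | 96 205 23.2 | 98 202 23.2 | 100 207 22.9 | 102 206 23.0 | 104 205 22.5 | 106 198 22.9 | 108 157 18.1 | 110 132 15.9 | 112 128 17.5 | 114 125 17.0 | 116 175 23.6 | 118 203 23.3 | 120 205 22.4 | 122 204 23.9 | 124 207 24.6 | 126 205 22.1 | 128 204 206.2 | 130 205 23.8 | 132 207 23.3 | 134 203 23.5 | 136 176 17.9 | 138 162 12.8 | 
 [[-0.905  0.425 -0.001]
 [ 0.425  0.905 -0.001]
 [ 0.    -0.002 -1.   ]]
```

Bed pose is (0.545, -0.007) with yaw 15.75°. The red tag is at y≈5.5, so it marks the first notch, which truly lies at about -0.5. The pointer is at about -53.7. Now I'll move above the post and lever.

Request:
{"name": "carry_out", "arguments": {
  "rows": [
    {"grip": 1,"tx": -0.566,"ty": -0.429,"tz": 0.03,"turn": -40.9},
    {"grip": 1,"tx": -0.566,"ty": -0.429,"tz": 0.03,"turn": -40.9},
    {"grip": 1,"tx": -0.566,"ty": -0.429,"tz": 0.03,"turn": -40.9},
    {"grip": 1,"tx": -0.566,"ty": -0.429,"tz": 0.03,"turn": -40.9},
    {"grip": 1,"tx": -0.566,"ty": -0.429,"tz": 0.03,"turn": -40.9},
    {"grip": 1,"tx": -0.566,"ty": -0.429,"tz": 0.03,"turn": -40.9},
    {"grip": 1,"tx": -0.566,"ty": -0.429,"tz": 0.03,"turn": -40.9},
    {"grip": 1,"tx": -0.566,"ty": -0.429,"tz": 0.03,"turn": -40.9},
    {"grip": 1,"tx": -0.566,"ty": -0.429,"tz": 0.03,"turn": -40.9},
    {"grip": 1,"tx": -0.566,"ty": -0.429,"tz": 0.03,"turn": -40.9},
    {"grip": 1,"tx": -0.566,"ty": -0.429,"tz": 0.03,"turn": -40.9},
    {"grip": 1,"tx": -0.566,"ty": -0.429,"tz": 0.03,"turn": -40.9}
  ],
  "newtons": 20
}}

```text
time: 1.3
eef_pos: [0.515, 0.0041, 0.1961]
tcp_rot: [0.43, -3.112, -0.001]
contact_force: [0.7, 1.5, 0.2]
finger_gap: 0.996
grip_force: 0.0
```

```bash
cat > go.py <<'E'
# python3 go.py bx by z(mm, bed frame): prints state and shift in tool axes
import sys
from h import *
p=np.load('bed.npy'); s=r.get_state(); Rt=R.from_rotvec(s['tcp_rot']).as_matrix()
c,sn=np.cos(p[2]),np.sin(p[2]); B=np.array([[c,-sn,0],[sn,c,0],[0,0,1]]); o=np.array([p[0],p[1],0])
print('t',round(s['time'],2),'bed',(B.T@(s['eef_pos']-o)*1e3).round(1),'F bed',(B.T@s['contact_force']).round(1),'gap',round(s['finger_gap'],3),'grip',round(s['grip_force'],1),'q',s['qpos'].round(2))
if len(sys.argv)>3:
    t=o+B@(np.array(list(map(float,sys.argv[1:4])))/1e3); y=B.T@Rt[:,1]
    print('shift',(Rt.T@(t-s['eef_pos'])*1e3).round(1),'turn',np.degrees(np.arctan2(y[0],y[1])).round(2)*-1, 'tilt',Rt[:,2].round(3))
E
python3 go.py 0.3 -106 77
```

```text
t 1.3 bed [-25.9  19.2 196.1] F bed [1.  1.2 0.2] gap 0.996 grip 0.0 q [-0.01  0.24  1.74  0.    1.16 -1.86]
shift [ -26.3 -125.2  119. ] turn -0.01 tilt [-0.  0. -1.]
```

Request:
{"name": "carry_out", "arguments": {
  "rows": [
    {"grip": 1,"tx": -0.026,"ty": -0.125,"tz": 0.0},
    {"grip": 1,"tx": -0.026,"ty": -0.125,"tz": 0.0},
    {"grip": 1,"tx": -0.026,"ty": -0.125,"tz": 0.03},
    {"grip": 1,"tx": -0.026,"ty": -0.125,"tz": 0.05},
    {"grip": 1,"tx": -0.026,"ty": -0.125,"tz": 0.05},
    {"grip": 1,"tx": -0.026,"ty": -0.125,"tz": 0.05}
  ]
}}

```text
invalid input
```

```bash
python3 go.py 0.3 -106 77; python3 - <<'E'
from h import *
im=viewer.get_image('wrist'); save(im,'w1.png')
K=im['mtx']; p=np.load('bed.npy')
s=r.get_state(); Rt=R.from_rotvec(s['tcp_rot']).as_matrix(); T=im['hand_eye']
Rc=Rt@T[:3,:3]; tc=Rt@T[:3,3]+s['eef_pos']
im['rvec']=cv2.Rodrigues(Rc.T)[0].ravel(); im['tvec']=-Rc.T@tc
P=cloud(im); hsv=cv2.cvtColor(im['pixels'],cv2.COLOR_RGB2HSV).astype(int); H,S,V=[hsv[...,i] for i in range(3)]
ok=im['depth']>0; z=P[...,2]; c,sn=np.cos(p[2]),np.sin(p[2])
for nm,m in(('bar',ok&(H>=6)&(H<16)&(S>170)&(z>.074)),('post',ok&(H>100)&(H<125)&(S>120)&(z>.088)&(z<.097)),('red',ok&((H<5)|(H>175))&(S>150)&(z>.014)&(z<.022))):
    if m.sum():
        d=P[m][:,:2]-p[:2]; x=(d[:,0]*c+d[:,1]*sn)*1e3; y=(-d[:,0]*sn+d[:,1]*c)*1e3
        print(nm,m.sum(),'x',np.percentile(x,[1,50,99]).round(1),'y',np.percentile(y,[1,50,99]).round(1),'z',z[m].max().round(4))
E
```

```text
t 1.3 bed [-25.9  19.2 196.1] F bed [1.  1.2 0.2] gap 0.996 grip 0.0 q [-0.01  0.24  1.74  0.    1.16 -1.86]
shift [ -26.3 -125.2  119. ] turn -0.01 tilt [-0.  0. -1.]
bar 506 x [-10.5   1.   15.1] y [-98.3 -91.8 -87.4] z 0.0855
post 356 x [-9.5  1.4 12.9] y [-138.6 -133.4 -128.4] z 0.0939
red 166 x [-43.1 -33.8 218.5] y [ -6.9  -0.8 141.6] z 0.022
```

View pics/w1.png

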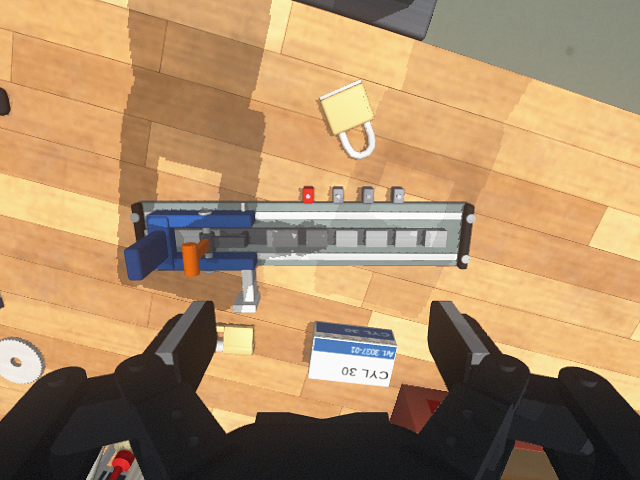

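The wrist view shows post (150,250), bar (192,258) and red tag (308,195). Relative to the tag they agree with the top view. The move was refused because every row needs all its fields.

Request:
{"name": "carry_out", "arguments": {
  "rows": [
    {"grip": 1,"tx": -0.026,"ty": -0.125,"tz": 0.0,"turn": 0},
    {"grip": 1,"tx": -0.026,"ty": -0.125,"tz": 0.0,"turn": 0},
    {"grip": 1,"tx": -0.026,"ty": -0.125,"tz": 0.03,"turn": 0},
    {"grip": 1,"tx": -0.026,"ty": -0.125,"tz": 0.05,"turn": 0},
    {"grip": 1,"tx": -0.026,"ty": -0.125,"tz": 0.05,"turn": 0},
    {"grip": 1,"tx": -0.026,"ty": -0.125,"tz": 0.05,"turn": 0},
    {"grip": 1,"tx": -0.026,"ty": -0.125,"tz": 0.05,"turn": 0}
  ]
}}

```text
time: 2.05
eef_pos: [0.5741, -0.1065, 0.1477]
tcp_rot: [-0.432, 3.11, -0.001]
contact_force: [-0.4, 0.1, -0.2]
finger_gap: 0.996
grip_force: 0.0
```

```bash
python3 go.py 0.3 -106 77; cat > w.py <<'E'
import sys
from h import *
s=r.get_state(); im=viewer.get_image('wrist'); save(im,sys.argv[1])
p=np.load('bed.npy')
Rt=R.from_rotvec(s['tcp_rot']).as_matrix(); T=im['hand_eye']
Rc=Rt@T[:3,:3]; tc=Rt@T[:3,3]+s['eef_pos']
im['rvec']=cv2.Rodrigues(Rc.T)[0].ravel(); im['tvec']=-Rc.T@tc
P=cloud(im); hsv=cv2.cvtColor(im['pixels'],cv2.COLOR_RGB2HSV).astype(int); H,S,V=[hsv[...,i] for i in range(3)]
ok=im['depth']>0; z=P[...,2]; c,sn=np.cos(p[2]),np.sin(p[2])
for nm,m in(('bar',ok&(H>=6)&(H<16)&(S>170)&(z>.074)),('post',ok&(H>100)&(H<125)&(S>120)&(z>.088)&(z<.097)),('red',ok&((H<5)|(H>175))&(S>150)&(z>.014)&(z<.022))):
    if m.sum():
        d=P[m][:,:2]-p[:2]; x=(d[:,0]*c+d[:,1]*sn)*1e3; y=(-d[:,0]*sn+d[:,1]*c)*1e3
        print(nm,m.sum(),'x',np.percentile(x,[1,50,99]).round(1),'y',np.percentile(y,[1,50,99]).round(1),'z',z[m].max().round(4))
E
python3 w.py w2.png
```

```text
t 2.05 bed [   1.  -103.4  147.7] F bed [-0.3  0.2 -0.2] gap 0.996 grip 0.0 q [-0.2   0.39  1.66  0.    1.1  -2.05]
shift [ 0.8 -2.5 70.7] turn 0.07 tilt [ 0.002 -0.    -1.   ]
bar 646 x [-12.2   0.5  13.3] y [-91.2 -86.6 -80.2] z 0.0853
post 666 x [-12.   -1.1  12.1] y [-130.8 -125.6 -120.1] z 0.0933
red 315 x [-44.7 -33.4 278.6] y [ 0.6  8.2 99.9] z 0.022
```

Request:
{"name": "carry_out", "arguments": {
  "rows": [
    {"grip": 1,"tx": 0.0,"ty": -0.0025,"tz": 0.025,"turn": 0},
    {"grip": 1,"tx": 0.0,"ty": -0.0025,"tz": 0.05,"turn": 0},
    {"grip": 1,"tx": 0.0,"ty": -0.0025,"tz": 0.071,"turn": 0},
    {"grip": 1,"tx": 0.0,"ty": -0.0025,"tz": 0.071,"turn": 0},
    {"grip": 1,"tx": 0.0,"ty": -0.0025,"tz": 0.071,"turn": 0}
  ]
}}

```text
time: 2.6
eef_pos: [0.5749, -0.1092, 0.0766]
tcp_rot: [-0.431, 3.11, -0.001]
contact_force: [0.5, 0.5, 0.4]
finger_gap: 1.002
grip_force: 0.0
```

```bash
python3 go.py 0.3 -106 77
```

```text
t 2.6 bed [   1.  -106.2   76.6] F bed [0.6 0.4 0.4] gap 1.002 grip 0.0 q [-0.21  0.46  1.74  0.    0.94 -2.05]
shift [ 0.7  0.2 -0.4] turn 0.05 tilt [ 0.002 -0.    -1.   ]
```

Request:
{"name": "carry_out", "arguments": {
  "rows": [
    {"grip": 0.7,"tx": 0,"ty": 0,"tz": 0,"turn": 0},
    {"grip": 0.65,"tx": 0,"ty": 0,"tz": 0,"turn": 0},
    {"grip": 0.62,"tx": 0,"ty": 0,"tz": 0,"turn": 0},
    {"grip": 0.58,"tx": 0,"ty": 0,"tz": 0,"turn": 0},
    {"grip": 0.56,"tx": 0,"ty": -0.001,"tz": 0,"turn": 0},
    {"grip": 0.54,"tx": 0,"ty": -0.002,"tz": 0,"turn": 0},
    {"grip": 0.52,"tx": 0,"ty": -0.003,"tz": 0,"turn": 0},
    {"grip": 0.5,"tx": 0,"ty": -0.004,"tz": 0,"turn": 0},
    {"grip": 0.48,"tx": 0,"ty": -0.004,"tz": 0,"turn": 0},
    {"grip": 0.46,"tx": 0,"ty": -0.004,"tz": 0,"turn": 0},
    {"grip": 0.44,"tx": 0,"ty": -0.004,"tz": 0,"turn": 0},
    {"grip": 0.42,"tx": 0,"ty": -0.004,"tz": 0,"turn": 0}
  ],
  "newtons": 20
}}

```text
time: 3.8
eef_pos: [0.5755, -0.1137, 0.0756]
tcp_rot: [-0.431, 3.111, -0.001]
contact_force: [0.2, -2.9, 2.0]
finger_gap: 0.418
grip_force: 1.0
```

```bash
python3 go.py 0.3 -106 77
```

```text
t 3.8 bed [   0.4 -110.7   75.6] F bed [-0.6 -2.8  2. ] gap 0.418 grip 1.0 q [-0.21  0.46  1.74 -0.    0.94 -2.06]
shift [ 0.1  4.7 -1.4] turn 0.02 tilt [ 0.001 -0.001 -1.   ]
```

```bash
python3 w.py w3.png
```

```text
bar 507 x [-12.5  -9.7  -1.2] y [-89.1 -83.2 -78. ] z 0.0855
post 1496 x [-12.2  -1.2  12.1] y [-128.7 -122.9 -117.4] z 0.0958
red 335 x [-45.  -39.1 -32. ] y [ 0.2  4.  10. ] z 0.0189
```

View pics/w3.png

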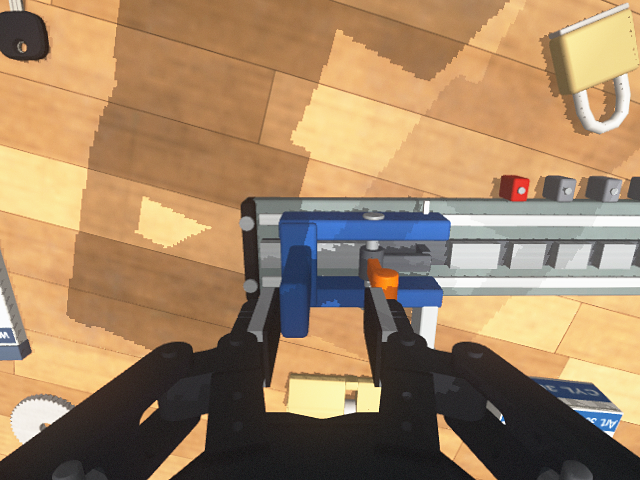

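The view shows post (298,285), bar (383,283) and red tag (514,188). The right finger (375,310) overlaps the bar oddly, and the lever isn't squeezed. I'll measure where the finger is.

```bash
python3 - <<'E'
from h import *
s=r.get_state(); im=viewer.get_image('wrist'); T=np.array(im['hand_eye']); print(T.round(3))
im['rvec']=np.zeros(3); im['tvec']=np.zeros(3)
P=cloud(im)@T[:3,:3].T+T[:3,3]
np.savez('pics/w3.npz',P=P,px=im['pixels'])
for v,us in((275,(290,305,375,383,390)),(292,(250,265,275,290,305,368,372,380,388)),(310,(245,255,265,272,276,290,368,374,380,388,395)),(330,(255,265,270,290,372,380,388)),(350,(265,372,380))):
    print(v,[(u,*(P[v,u]*1e3).round(0).astype(int)) for u in us])
E
```

```text
[[-0.    -0.956 -0.294  0.075]
 [ 1.    -0.     0.001 -0.001]
 [-0.001 -0.294  0.956 -0.153]
 [ 0.     0.     0.     1.   ]]
275 [(290, np.int64(13), np.int64(-14), np.int64(-6)), (305, np.int64(12), np.int64(-8), np.int64(-4)), (375, np.int64(12), np.int64(23), np.int64(-5)), (383, np.int64(13), np.int64(26), np.int64(-7)), (390, np.int64(12), np.int64(29), np.int64(-5))]
292 [(250, np.int64(-25), np.int64(-45), np.int64(55)), (265, np.int64(11), np.int64(-23), np.int64(-20)), (275, np.int64(11), np.int64(-19), np.int64(-20)), (290, np.int64(9), np.int64(-13), np.int64(-17)), (305, np.int64(9), np.int64(-7), np.int64(-16)), (368, np.int64(11), np.int64(18), np.int64(-20)), (372, np.int64(11), np.int64(19), np.int64(-21)), (380, np.int64(11), np.int64(23), np.int64(-19)), (388, np.int64(5), np.int64(28), np.int64(-8))]
310 [(245, np.int64(7), np.int64(-30), np.int64(-27)), (255, np.int64(11), np.int64(-25), np.int64(-35)), (265, np.int64(11), np.int64(-21), np.int64(-35)), (272, np.int64(10), np.int64(-19), np.int64(-33)), (276, np.int64(5), np.int64(-18), np.int64(-24)), (290, np.int64(1), np.int64(-14), np.int64(-15)), (368, np.int64(6), np.int64(17), np.int64(-26)), (374, np.int64(11), np.int64(18), np.int64(-34)), (380, np.int64(11), np.int64(20), np.int64(-35)), (388, np.int64(11), np.int64(23), np.int64(-35)), (395, np.int64(7), np.int64(28), np.int64(-27))]
330 [(255, np.int64(11), np.int64(-22), np.int64(-49)), (265, np.int64(10), np.int64(-19), np.int64(-47)), (270, np.int64(6), np.int64(-19), np.int64(-40)), (290, np.int64(-9), np.int64(-14), np.int64(-16)), (372, np.int64(5), np.int64(17), np.int64(-39)), (380, np.int64(11), np.int64(19), np.int64(-48)), (388, np.int64(11), np.int64(21), np.int64(-49))]
350 [(265, np.int64(3), np.int64(-19), np.int64(-48)), (372, np.int64(-3), np.int64(18), np.int64(-39)), (380, np.int64(4), np.int64(19), np.int64(-48))]
```

```bash
python3 - <<'E'
from h import *
im=viewer.get_image('scene'); P=cloud(im)
a=im['pixels'][150:290,300:440]; cv2.imwrite('pics/s2.png',cv2.resize(a,None,fx=4.2,fy=4.2,interpolation=cv2.INTER_CUBIC)[...,::-1])
np.savez('pics/s2.npz',P=P,px=im['pixels'])
d=np.load('pics/w3.npz'); Q=d['P']; V=d['px'].max(-1)
m=(V<70)&(Q[...,2]<-.01)&(Q[...,2]>-.2)
for v in range(290,480,15):
    i=np.where(m[v])[0]; q=Q[v,i]*1e3
    if len(q): print(v,'z',np.percentile(q[:,2],[0,50,100]).round(0),'y',q[:,1].min().round(0),q[:,1].max().round(0),'mid',(Q[v,320]*1e3).round(0))
E
```

```text
290 z [-19. -18. -14.] y -20.0 19.0 mid [-16.  -2.  39.]
305 z [-31. -23. -13.] y -32.0 31.0 mid [-25.  -2.  38.]
320 z [-42. -35. -13.] y -32.0 31.0 mid [-57.  -2.  76.]
335 z [-56. -53. -17.] y -31.0 30.0 mid [-69.  -2.  76.]
350 z [-153.  -60.  -28.] y -50.0 49.0 mid [-81.  -2.  76.]
365 z [-153.  -67.  -40.] y -53.0 52.0 mid [-95.  -2.  77.]
380 z [-82. -74. -47.] y -55.0 54.0 mid [-101.   -2.   67.]
395 z [-153.  -80.  -64.] y -57.0 56.0 mid [-111.   -2.   64.]
410 z [-153.  -85.  -63.] y -60.0 58.0 mid [-121.   -2.   60.]
425 z [-153.  -88.  -65.] y -60.0 60.0 mid [ 10.  -1. -87.]
440 z [-153.  -92.  -70.] y -62.0 62.0 mid [ 12.  -1. -92.]
455 z [-153.  -96.  -75.] y -64.0 63.0 mid [ 12.  -1. -96.]
470 z [-153. -100.  -80.] y -62.0 61.0 mid [  12.   -1. -100.]
```

View pics/s2.png

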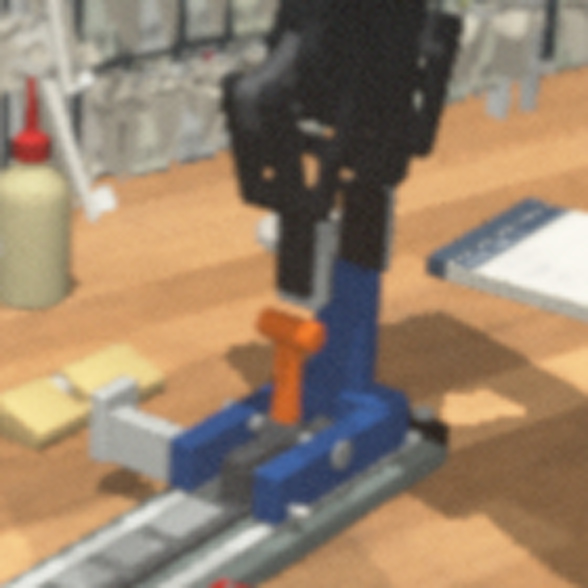

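The scene view shows the fingertips just above the orange bar. The fingertips end about 17 mm behind the reported TCP, so the real grasp point is about 35 mm behind it. I'll open, re-centre and go 34 mm lower.

Request:
{"name": "carry_out", "arguments": {
  "rows": [
    {"grip": 1,"tx": 0,"ty": 0.002,"tz": -0.01,"turn": 0},
    {"grip": 1,"tx": 0,"ty": 0.008,"tz": -0.01,"turn": 0},
    {"grip": 1,"tx": 0,"ty": 0.008,"tz": -0.01,"turn": 0},
    {"grip": 1,"tx": 0,"ty": 0.008,"tz": -0.01,"turn": 0},
    {"grip": 1,"tx": 0,"ty": 0.008,"tz": -0.01,"turn": 0},
    {"grip": 1,"tx": 0,"ty": 0.008,"tz": -0.01,"turn": 0}
  ]
}}

```text
time: 4.55
eef_pos: [0.5731, -0.1056, 0.0852]
tcp_rot: [0.431, -3.112, -0.0]
contact_force: [0.9, -0.8, 0.0]
finger_gap: 1.002
grip_force: 0.0
```

```bash
python3 go.py 0.3 -103 42; python3 w.py w4.png
```

```text
t 4.55 bed [   0.2 -102.2   85.2] F bed [ 0.7 -1.   0. ] gap 1.002 grip 0.0 q [-0.2   0.45  1.74  0.    0.96 -2.05]
shift [-0.1 -0.8 43.2] turn 0.01 tilt [-0.  0. -1.]
bar 1123 x [-12.3  -0.1  13.2] y [-88.6 -84.2 -77.3] z 0.0849
post 1228 x [-12.3  -1.6  12. ] y [-128.1 -122.8 -117.3] z 0.0933
red 307 x [-44.9 -39.  -32.2] y [ 0.1  4.2 10.2] z 0.0184
```

Request:
{"name": "carry_out", "arguments": {
  "rows": [
    {"grip": 1,"tx": 0,"ty": -0.001,"tz": 0.015,"turn": 0},
    {"grip": 1,"tx": 0,"ty": -0.001,"tz": 0.03,"turn": 0},
    {"grip": 1,"tx": 0,"ty": -0.001,"tz": 0.043,"turn": 0},
    {"grip": 1,"tx": 0,"ty": -0.001,"tz": 0.043,"turn": 0},
    {"grip": 0.8,"tx": 0,"ty": -0.001,"tz": 0.043,"turn": 0},
    {"grip": 0.68,"tx": 0,"ty": -0.001,"tz": 0.043,"turn": 0},
    {"grip": 0.65,"tx": 0,"ty": -0.001,"tz": 0.043,"turn": 0}
  ]
}}

```text
time: 5.3
eef_pos: [0.574, -0.1067, 0.0431]
tcp_rot: [-0.43, 3.11, -0.001]
contact_force: [-0.3, -0.2, 0.2]
finger_gap: 0.649
grip_force: 0.0
```

```bash
python3 go.py 0.3 -103 42
```

```text
t 5.3 bed [   0.8 -103.5   43.1] F bed [-0.3 -0.1  0.2] gap 0.649 grip 0.0 q [-0.2   0.5   1.78  0.    0.87 -2.05]
shift [0.5 0.5 1.1] turn 0.01 tilt [ 0.002 -0.    -1.   ]
```

Request:
{"name": "carry_out", "arguments": {
  "rows": [
    {"grip": 0.62,"tx": 0,"ty": 0,"tz": 0,"turn": 0},
    {"grip": 0.6,"tx": 0,"ty": 0,"tz": 0,"turn": 0},
    {"grip": 0.57,"tx": 0,"ty": -0.001,"tz": 0,"turn": 0},
    {"grip": 0.54,"tx": 0,"ty": -0.002,"tz": 0,"turn": 0},
    {"grip": 0.52,"tx": 0,"ty": -0.003,"tz": 0,"turn": 0},
    {"grip": 0.5,"tx": 0,"ty": -0.004,"tz": 0,"turn": 0},
    {"grip": 0.48,"tx": 0,"ty": -0.005,"tz": 0,"turn": 0},
    {"grip": 0.46,"tx": 0,"ty": -0.005,"tz": 0,"turn": 0},
    {"grip": 0.44,"tx": 0,"ty": -0.005,"tz": 0,"turn": 0},
    {"grip": 0.44,"tx": 0,"ty": -0.005,"tz": 0,"turn": 0}
  ],
  "newtons": 20
}}

```text
time: 6.3
eef_pos: [0.5753, -0.1115, 0.0442]
tcp_rot: [-0.43, 3.11, -0.001]
contact_force: [-2.4, 0.6, 9.7]
finger_gap: 0.492
grip_force: 19.0
```

```bash
python3 go.py 0.3 -103 42; python3 w.py w5.png
```

```text
t 6.3 bed [   0.8 -108.5   44.2] F bed [-2.1  1.2  9.7] gap 0.492 grip 19.0 q [-0.21  0.5   1.77  0.    0.87 -2.06]
shift [0.5 5.5 2.2] turn -0.01 tilt [ 0.002 -0.    -1.   ]
bar 2117 x [-12.4  -1.8  13. ] y [-100.9  -95.7  -89.6] z 0.0835
post 2248 x [-12.4  -1.6  12. ] y [-129.8 -123.7 -118.3] z 0.0937
red 475 x [-45.  -38.9 -31.6] y [-0.2  3.8  9.9] z 0.0185
```

View pics/w5.png

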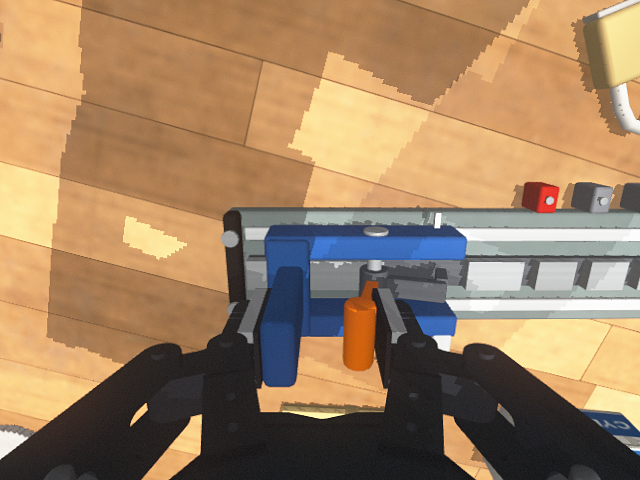

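Squeezed: the bar is about 28 mm from the post and the grip is 19 N. Now I slide about 44 mm, stopping short of the first notch.

Request:
{"name": "carry_out", "arguments": {
  "rows": [
    {"grip": 0.44,"tx": 0,"ty": 0.002,"tz": 0,"turn": 0},
    {"grip": 0.44,"tx": 0,"ty": 0.006,"tz": 0,"turn": 0},
    {"grip": 0.44,"tx": 0,"ty": 0.01,"tz": 0,"turn": 0},
    {"grip": 0.44,"tx": 0,"ty": 0.015,"tz": 0,"turn": 0},
    {"grip": 0.44,"tx": 0,"ty": 0.02,"tz": 0,"turn": 0},
    {"grip": 0.44,"tx": 0,"ty": 0.025,"tz": 0,"turn": 0},
    {"grip": 0.44,"tx": 0,"ty": 0.03,"tz": 0,"turn": 0},
    {"grip": 0.44,"tx": 0,"ty": 0.035,"tz": 0,"turn": 0},
    {"grip": 0.44,"tx": 0,"ty": 0.039,"tz": 0,"turn": 0},
    {"grip": 0.44,"tx": 0,"ty": 0.042,"tz": 0,"turn": 0},
    {"grip": 0.44,"tx": 0,"ty": 0.043,"tz": 0,"turn": 0},
    {"grip": 0.44,"tx": 0,"ty": 0.043,"tz": 0,"turn": 0}
  ],
  "newtons": 20
}}

```text
time: 7.55
eef_pos: [0.5639, -0.0705, 0.0442]
tcp_rot: [-0.43, 3.11, -0.002]
contact_force: [-1.5, -0.1, 9.0]
finger_gap: 0.493
grip_force: 20.2
```

```bash
python3 go.py 0.3 -103 42; python3 w.py w6.png; python3 - <<'E'
from h import *
im=viewer.get_image('top'); a=im['pixels'][205:290,255:425]; cv2.imwrite('pics/t6.png',cv2.resize(a,None,fx=4.5,fy=4.5)[...,::-1])
E
```

```text
t 7.55 bed [  1.  -65.9  44.2] F bed [-1.5  0.3  9. ] gap 0.493 grip 20.2 q [-0.14  0.47  1.82 -0.    0.85 -1.99]
shift [  0.7 -37.1   2.2] turn 0.01 tilt [ 0.003 -0.001 -1.   ]
bar 2117 x [-12.2  -1.6  13.1] y [-58.3 -53.  -47. ] z 0.0835
post 2247 x [-12.2  -1.3  12.3] y [-87.1 -81.1 -75.7] z 0.0935
red 457 x [-45.2 -39.5 -32. ] y [0.5 4.3 9.9] z 0.0181
```

View pics/w6.png

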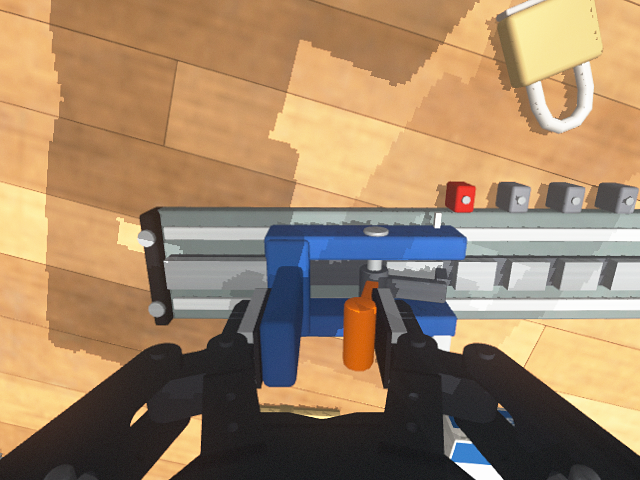

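Pointer (437,220) is about 8 mm short of the first notch and the lever is still squeezed. I'll let go here, on the flat, then push slowly on the post face.

Request:
{"name": "carry_out", "arguments": {
  "rows": [
    {"grip": 0.55,"tx": 0,"ty": 0.001,"tz": 0,"turn": 0},
    {"grip": 0.62,"tx": 0,"ty": 0.003,"tz": 0,"turn": 0},
    {"grip": 0.72,"tx": 0,"ty": 0.005,"tz": 0,"turn": 0},
    {"grip": 0.72,"tx": 0,"ty": 0.007,"tz": 0,"turn": 0},
    {"grip": 0.72,"tx": 0,"ty": 0.007,"tz": 0,"turn": 0},
    {"grip": 0.72,"tx": 0,"ty": 0.007,"tz": 0,"turn": 0}
  ]
}}

```text
time: 8.25
eef_pos: [0.5612, -0.0632, 0.0423]
tcp_rot: [0.431, -3.112, -0.0]
contact_force: [0.4, -0.2, -0.3]
finger_gap: 0.719
grip_force: 0.0
```

```bash
python3 go.py 0.3 -103 42; python3 w.py w7.png
```

```text
t 8.25 bed [  0.3 -58.2  42.3] F bed [ 0.3 -0.3 -0.3] gap 0.719 grip 0.0 q [-0.13  0.47  1.82  0.    0.84 -1.98]
shift [ -0.  -44.8   0.3] turn 0.03 tilt [-0.  0. -1.]
bar 2187 x [-12.3  -1.8  12.9] y [-54.7 -49.4 -43.5] z 0.0844
post 2306 x [-12.2  -1.5  12.6] y [-87.9 -81.9 -76.5] z 0.0936
red 476 x [-45.2 -39.2 -31.5] y [ 0.5  4.5 10. ] z 0.0184
```

Request:
{"name": "carry_out", "arguments": {
  "rows": [
    {"grip": 0.72,"tx": 0,"ty": 0.001,"tz": 0,"turn": 0},
    {"grip": 0.72,"tx": 0,"ty": 0.002,"tz": 0,"turn": 0},
    {"grip": 0.72,"tx": 0,"ty": 0.003,"tz": 0,"turn": 0},
    {"grip": 0.72,"tx": 0,"ty": 0.004,"tz": 0,"turn": 0},
    {"grip": 0.72,"tx": 0,"ty": 0.005,"tz": 0,"turn": 0},
    {"grip": 0.72,"tx": 0,"ty": 0.006,"tz": 0,"turn": 0}
  ]
}}

```text
time: 8.9
eef_pos: [0.5597, -0.0577, 0.0424]
tcp_rot: [-0.431, 3.112, -0.0]
contact_force: [1.2, -4.0, -1.6]
finger_gap: 0.72
grip_force: 2.2
```

```bash
python3 go.py 0.3 -103 42; python3 w.py w8.png
```

```text
t 8.9 bed [  0.3 -52.5  42.4] F bed [ 0.  -4.2 -1.6] gap 0.72 grip 2.2 q [-0.12  0.47  1.83 -0.    0.84 -1.97]
shift [  0.  -50.5   0.4] turn 0.01 tilt [ 0. -0. -1.]
bar 2198 x [-12.3  -1.9  12.9] y [-50.  -44.6 -38.7] z 0.0846
post 2319 x [-12.2  -1.6  12.2] y [-83.2 -77.2 -71.7] z 0.0933
red 477 x [-45.4 -39.3 -32. ] y [ 0.4  4.5 10.1] z 0.0183
```

Request:
{"name": "carry_out", "arguments": {
  "rows": [
    {"grip": 0.72,"tx": 0,"ty": 0.0005,"tz": 0,"turn": 0},
    {"grip": 0.72,"tx": 0,"ty": 0.001,"tz": 0,"turn": 0},
    {"grip": 0.72,"tx": 0,"ty": 0.0015,"tz": 0,"turn": 0},
    {"grip": 0.72,"tx": 0,"ty": 0.002,"tz": 0,"turn": 0},
    {"grip": 0.72,"tx": 0,"ty": 0.0025,"tz": 0,"turn": 0},
    {"grip": 0.72,"tx": 0,"ty": 0.003,"tz": 0,"turn": 0}
  ]
}}

```text
time: 9.55
eef_pos: [0.5586, -0.0542, 0.0424]
tcp_rot: [0.431, -3.112, -0.001]
contact_force: [-0.4, -0.0, 1.0]
finger_gap: 0.724
grip_force: 0.0
```

```bash
python3 go.py 0.3 -103 42; python3 w.py w9.png
```

```text
t 9.55 bed [  0.2 -48.8  42.4] F bed [-0.4  0.1  1. ] gap 0.724 grip 0.0 q [-0.12  0.47  1.83  0.    0.84 -1.96]
shift [ -0.1 -54.2   0.4] turn 0.01 tilt [-0.     0.001 -1.   ]
bar 2230 x [-12.2  -1.9  13.1] y [-37.3 -32.3 -26.2] z 0.0852
post 2268 x [-12.1  -1.6  12.3] y [-76.9 -71.1 -65.7] z 0.0934
red 480 x [-45.3 -39.2 -31.6] y [ 0.4  4.7 10. ] z 0.0188
```

The latch has dropped: the bar is back to about 39 mm from the post and the pointer is at about +1. I'll check with a gentle push.

Request:
{"name": "carry_out", "arguments": {
  "rows": [
    {"grip": 0.72,"tx": 0,"ty": 0.001,"tz": 0,"turn": 0},
    {"grip": 0.72,"tx": 0,"ty": 0.002,"tz": 0,"turn": 0},
    {"grip": 0.72,"tx": 0,"ty": 0.0025,"tz": 0,"turn": 0},
    {"grip": 0.72,"tx": 0,"ty": 0.003,"tz": 0,"turn": 0}
  ]
}}

```text
time: 10.0
eef_pos: [0.5579, -0.0518, 0.0424]
tcp_rot: [-0.431, 3.112, -0.0]
contact_force: [-0.0, -1.7, -0.8]
finger_gap: 0.724
grip_force: 1.0
```

```bash
python3 go.py
```

```text
t 10.0 bed [  0.2 -46.4  42.4] F bed [-0.5 -1.6 -0.8] gap 0.724 grip 1.0 q [-0.11  0.47  1.83 -0.    0.84 -1.96]
```

Request:
{"name": "carry_out", "arguments": {
  "rows": [
    {"grip": 0.72,"tx": 0,"ty": 0.0003,"tz": 0,"turn": 0},
    {"grip": 0.72,"tx": 0,"ty": 0.0006,"tz": 0,"turn": 0},
    {"grip": 0.72,"tx": 0,"ty": 0.0008,"tz": 0,"turn": 0}
  ]
}}

```text
time: 10.3
eef_pos: [0.5578, -0.0512, 0.0424]
tcp_rot: [-0.431, 3.112, -0.0]
contact_force: [0.1, -2.6, 0.9]
finger_gap: 0.723
grip_force: 1.0
```

```bash
python3 go.py
```

```text
t 10.3 bed [  0.3 -45.7  42.4] F bed [-0.7 -2.6  0.9] gap 0.723 grip 1.0 q [-0.11  0.47  1.84 -0.    0.84 -1.96]
```

Request:
{"name": "carry_out", "arguments": {
  "rows": [
    {"grip": 0.72,"tx": 0,"ty": 0.0004,"tz": 0,"turn": 0},
    {"grip": 0.72,"tx": 0,"ty": 0.0008,"tz": 0,"turn": 0},
    {"grip": 0.72,"tx": 0,"ty": 0.001,"tz": 0,"turn": 0}
  ]
}}

```text
time: 10.6
eef_pos: [0.5577, -0.051, 0.0424]
tcp_rot: [-0.431, 3.111, -0.003]
contact_force: [1.2, -6.9, -1.7]
finger_gap: 0.722
grip_force: 3.3
```

```bash
python3 go.py; python3 w.py w10.png
```

```text
t 10.6 bed [  0.3 -45.5  42.4] F bed [-0.7 -6.9 -1.7] gap 0.722 grip 3.3 q [-0.11  0.47  1.84 -0.    0.84 -1.96]
bar 2227 x [-12.3  -1.9  13.1] y [-36.5 -31.3 -25.3] z 0.0849
post 2306 x [-12.1  -1.7  12.2] y [-76.2 -70.2 -64.8] z 0.0938
red 488 x [-45.3 -39.3 -31.6] y [ 0.2  4.8 10.1] z 0.0189
```

Request:
{"name": "carry_out", "arguments": {
  "rows": [
    {"grip": 0.72,"tx": 0,"ty": 0.0003,"tz": 0,"turn": 0},
    {"grip": 0.72,"tx": 0,"ty": 0.0005,"tz": 0,"turn": 0},
    {"grip": 0.72,"tx": 0,"ty": 0.0005,"tz": 0,"turn": 0}
  ]
}}

```text
time: 10.95
eef_pos: [0.5577, -0.051, 0.0424]
tcp_rot: [-0.431, 3.111, -0.004]
contact_force: [-0.0, -8.1, -1.5]
finger_gap: 0.719
grip_force: 3.9
```

```bash
python3 go.py
```

```text
t 10.95 bed [  0.3 -45.5  42.4] F bed [-2.2 -7.8 -1.5] gap 0.719 grip 3.9 q [-0.11  0.47  1.84 -0.    0.84 -1.96]
```

The stop is blocked dead at 8 N, so the latch is in. Now I back off and lift clear.

Request:
{"name": "carry_out", "arguments": {
  "rows": [
    {"grip": 0.72,"tx": 0,"ty": -0.002,"tz": 0,"turn": 0},
    {"grip": 0.85,"tx": 0,"ty": -0.004,"tz": 0,"turn": 0},
    {"grip": 0.9,"tx": 0,"ty": -0.004,"tz": 0,"turn": 0},
    {"grip": 0.9,"tx": 0,"ty": -0.004,"tz": -0.02,"turn": 0},
    {"grip": 0.9,"tx": 0,"ty": -0.004,"tz": -0.05,"turn": 0},
    {"grip": 0.9,"tx": 0,"ty": -0.004,"tz": -0.09,"turn": 0},
    {"grip": 0.9,"tx": 0,"ty": -0.004,"tz": -0.12,"turn": 0},
    {"grip": 0.9,"tx": 0,"ty": -0.004,"tz": -0.12,"turn": 0},
    {"grip": 0.9,"tx": 0,"ty": -0.004,"tz": -0.12,"turn": 0},
    {"grip": 0.9,"tx": 0,"ty": -0.004,"tz": -0.12,"turn": 0}
  ]
}}

```text
time: 11.95
eef_pos: [0.5574, -0.0531, 0.1611]
tcp_rot: [0.431, -3.109, -0.002]
contact_force: [-0.8, -0.9, -0.2]
finger_gap: 0.898
grip_force: 0.0
```

```bash
python3 go.py; python3 w.py w11.png
```

```text
t 11.95 bed [ -0.6 -47.4 161.1] F bed [-1.  -0.6 -0.2] gap 0.898 grip 0.0 q [-0.12  0.34  1.69  0.    1.11 -1.96]
bar 523 x [-12.    1.8  13.3] y [-36.3 -32.1 -25.3] z 0.085
post 619 x [-11.8  -0.7  12.8] y [-75.8 -70.4 -65. ] z 0.0935
red 195 x [-45.4 -38.4 217.2] y [  0.5   5.4 282.3] z 0.0204
```

View pics/w11.png

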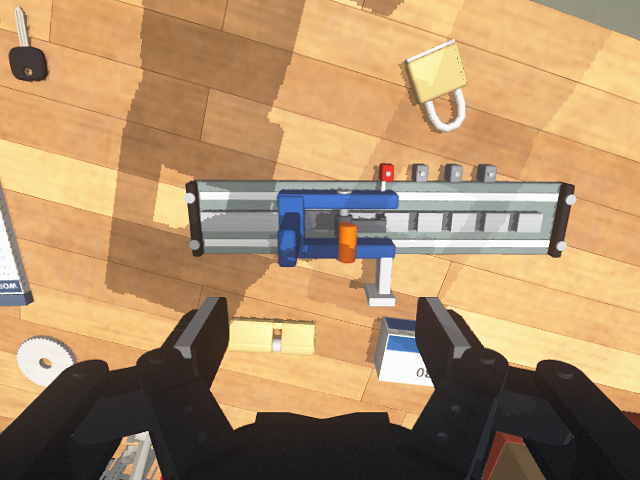

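The lever is fully released: bar at (347,240), post at (288,245). The pointer is beside the red tag (387,173), and the other four notches lie free ahead.

```bash
python3 -c "
from workcell import r
print(r.hand_in())"
```

```text
the job is handed in; nothing more can be done
None
```

The stop is latched in the red-tag notch (lever fully released, stop blocked dead at about 8 N) and the job is handed in; a first grip passed above the lever and nudged the stop about 3 mm inside its parking bay, because the fingertips sit about 35 mm higher than the stated TCP.

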